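# Clear the indexing plate, then index the ring four clicks and hold

### The arm

A 6-joint arm with a two-finger parallel gripper is mounted at the origin on the work surface. World frame = base frame: x ahead of the robot, y to its left, z up, the work surface at z = 0. Lengths are in m, angles in rad, forces in N, time in s.
With the tool pointing down it reaches from about 0.25 to 0.775 m from the base axis. Payload 4 kg.
Tool frame: the origin (TCP) lies at the very end of the fingers, on their centre line; the grasp point (between the pads) lies 19 mm behind it; z points along the fingers, y is the line along which they close (so a half turn about z gives the same grasp; the last joint's range is limited). The gripper opens to 94 mm and grips with 3 to 60 N. Pads are 16 mm wide; open, the fingers measure 119 mm over their backs; the gripper's body (75 mm by 177 mm) begins 78 mm behind the grasp point.
Start: joints at [-1.411, 0.087, 1.371, -0, 1.684, -0.103], TCP at [0.143, -0.531, 0.206] pointing down, gripper open.
Joint ranges: [-3.1, 3.1], [-0.76, 2.03], [0.27, 2.55], [-1.08, 4.22], [0.17, 2.65], [-2.57, 2.57]. Speed limits (rad/s): [2.79, 2.79, 3.14, 3.14, 3.14, 3.14].

### API

Orientations are given as [roll, pitch, yaw] about the fixed x, y, z axes, in that order (R = Rz(yaw) Ry(pitch) Rx(roll)).
In Python, from bench import robot, vision gives the robot as it stands.
- The arm moves only by the shell command python3 -m crank 'ROWS'. ROWS is JSON, a list of rows, each a list of 3 entries, a list of its own where there are three numbers: the closure, from 0 (fully open) to 1 (shut), then the shift along the tool's x, y, z in m, then the turn, a rotation vector about the tool's x, y, z in degrees. A call has 1 to 8 rows; each row shifts and turns the commanded pose from where the row before left it, along the tool's axes as they then stand; what a row does not reach is not made up. A row lasts 1/10 s, in which the tool goes at most 50 mm and 8.59 degrees, less where a joint would pass 70% of its speed; a pose out of reach is approached as far as the arm can. A call with a gripper value outside its range is refused whole. The fingers move at their own pace and stop on an object; the grip force is fixed at half the most. Time passes only in rows, so rows that do not move let the fingers close. It gives the time, the measured TCP pose, the force, the opening and the grip force at its end, in the units of the state.
- robot.get_obs(): the state, without advancing time (a new reading comes with each control period).
- vision.snapshot(name): name is "side" or "top" or "wrist"; returns a dict with "color" (384x512x3 uint8, red, green, blue), "z_map" (384x512 float32, m along the optical axis (not along the pixel's ray), 0 where there is no reading), "fx", "fy", "cx", "cy" (pixels), "dist" ([k1, k2, p1, p2, k3] as OpenCV has them; the pictures are not rectified), "R" (3x3) and "t" (3): a world point X has camera coordinates R X + t. Camera axes: x right, y down, z forward; pixel columns grow to the right and rows downward; lengths in m; the calibration is good to about 2 mm. A picture is of the moment at which its call begins.
- robot.close_job(): hands the job in; it is judged then, once.
The state is a dict: "time": time; "joint_positions": joint angles; "qvel": joint speeds; "joint_torque": joint torques, N m; "tool_pos": TCP position; "ee_rot": TCP orientation; "wrist_force": force on the tool from outside, world axes, zero at the start; "wrist_torque": the same for the moment, N m; "width": finger opening in m; "finger_force": force on a finger pad.
Only numpy, scipy, OpenCV 4.12 (cv2) and the standard library are available. Lean on these libraries where they do the work, as an engineer would, in place of code of your own. Each camera call takes 0.05 s, during which the arm holds its last target. There are 200 camera calls.

### The job

With the scraper block, sweep all four silver offcuts off the raised plate into the black scrap tray at its open end (do not touch the offcuts with the fingers), then stand the scraper back on the bench top. Then take the red post of the ratchet lever and swing it onward (anticlockwise from above) by exactly four clicks from where it rests, counting them by feel and never reaching a fifth, and finish still gripping the post, holding the lever in that fourth notch. Leave everything else on the bench alone.

Things in the scene. Friction and masses are not known exactly. Their poses are not given: they have to be found in the camera images.
- rig: Fixed indexing rig. Origin on the bench top under the raised dark steel plate; x across the plate (away from the robot at yaw 0), y along it. Plate top flat, 42 mm above the bench, x -67..67, y -160..175 mm. Two brass kerbs, 6 mm wide, 8 mm high, stand on it at x = +-57 mm, from y -160 to 20 mm: the channel between is 108 mm wide and open at its -y end, above the tray.
- tray (a point): Centre of the inner floor of the black scrap tray, 6 mm above the bench; part of the rig, at its x 0, y -206 mm, against the plate's open end. Tray 150 mm (rig x) by 90 mm (rig y), rim 22 mm above the bench, walls 3 mm.
- wheel_axis (a point): Point on the upright axis of the ratchet wheel and lever, at plate height (42 mm above the bench), rig x 0, y 115 mm; same axes as the rig. Steel toothed wheel, radius 49 mm, 46 to 58 mm above the bench; hub and ring holder rise to 130 mm (radius 22 mm up to 88 mm, 12 mm above). Blue pawl housing at rig x 63..93, y 90..140 mm, 72 mm high.
- lever (a joint): Lever angle (rad), growing as it advances, anticlockwise from above. At 0 its arm points 60 degrees anticlockwise of rig +x. A click is 10 degrees; notches at 0, 10, 20.. degrees; it starts in one of them, held by the pawl against a light return spring. Resistance at the post is 5 to 8 N, then drops to about 0 some 8 degrees past a notch: that is the click. No turning back past a click; end stop at 81 degrees.
- grip_post (a point): Red round post upright on the end of the ratchet lever, 92 mm from the wheel axis, turning about it with the lever. 16 mm diameter, 56 mm tall; origin at the middle of its foot, 62 mm above the bench; top 118 mm above the bench. A flat arm 14 mm wide runs from its foot to the hub, upper face 68 mm above the bench. One click is 16 mm at the post.
- scraper: Loose scraper block, 0.15 kg, standing on the bench on its white blade. Origin at the centre of its underside, z up. White blade 20 mm (x) by 96 mm (y) by 16 mm high; upright wooden grip above it, 16 mm thick (x), 46 mm long (y), from 16 to 62 mm above the underside.
- offcut0: Loose silver bar offcut 18 x 12 x 10 mm, 16 g, lying on the raised plate between the kerbs; origin at the middle of its underside.
- offcut1: Loose silver L-shaped offcut about 22 x 18 x 9 mm, 16 g, lying on the raised plate between the kerbs; origin at the middle of its underside.
- offcut2: Loose silver round casting button, 18 mm diameter, 10 mm high, 16 g, lying on the raised plate between the kerbs; origin at the middle of its underside.
- offcut3: Loose silver square offcut 14 x 14 x 12 mm, 16 g, lying on the raised plate between the kerbs; origin at the middle of its underside.
- bracelet: Steel bangle lying flat, 68 mm across, 12 mm high, origin under its centre; a bystander: leave it alone.
- water_jar: Clear glass jar with steel lid, 80 mm across, 85 mm high, origin under its centre; a bystander: leave it alone.
- flux_pot: Small green glass pot with white lid, 44 mm across, 45 mm high, origin under its centre; a bystander: leave it alone.
- graver: Hand graver like a screwdriver, about 200 mm long, lying on the bench; a bystander: leave it alone.
- bur_cup: Black plastic cup, 64 mm across, 60 mm high, origin under its centre; a bystander: leave it alone.
- oil_stone: Red-brown sharpening stone, 100 x 40 x 20 mm, origin under its centre; a bystander: leave it alone.
There are look-alikes about, which are no part of the job. What is shaped like the scraper but blue or turquoise is not meant.

How it is judged:
By the outcome, as a careful person would: the job done as asked, in the order asked, and still so for the second after the job is handed in, while the arm keeps its last pose, push and grip.
It also fails if it takes over 72 s, if anything falls off the work surface, if the arm or the gripper's body presses on something with over 40 N, if the wrist force passes 120 N, or if a joint passes its speed limit or range.

## Working session

There is one attempt and no reset: what is moved stays moved. The work goes in short steps, Python scripts to look and compute and a shell command to move; the robot and the scene stay as the last step left them, time stands still between calls to the robot, and variables do not carry over. Pictures are saved under pics/ and viewed, at most 10 in all, crops included, and the job is handed in when it is done.

```bash
ls; mkdir -p pics; python3 - <<'E'
from bench import robot, vision
import cv2,numpy as np
o=robot.get_obs(); print({k:np.round(v,3).tolist() for k,v in o.items()})
for n in ("top","side"):
    s=vision.snapshot(n); np.savez(f"pics/{n}0.npz",**s)
    cv2.imwrite(f"pics/{n}0.png",cv2.resize(s["color"][...,::-1],(800,600),interpolation=cv2.INTER_CUBIC))
    print(n,s["fx"],s["cx"],s["cy"],s["dist"],np.round(s["R"],3).tolist(),np.round(s["t"],3))
E
```

```text
pics
{'time': 0.0, 'joint_positions': [-1.411, 0.088, 1.372, -0.0, 1.684, -0.103], 'qvel': [0.0, 0.0, 0.0, 0.0, -0.001, -0.001], 'joint_torque': [0.001, -34.018, -30.243, 0.072, 0.033, -0.0], 'tool_pos': [0.143, -0.531, 0.204], 'ee_rot': [-3.139, -0.0, 0.263], 'wrist_force': [-0.149, 0.858, -0.143], 'wrist_torque': [-0.039, 0.008, 0.006], 'finger_force': 0.0, 'width': 0.094}
top 469.97558463263715 254.42683750862128 187.59631485545393 [-0.01857452  0.          0.          0.          0.        ] [[0.013, -1.0, -0.013], [-0.994, -0.011, -0.106], [0.106, 0.015, -0.994]] [0.007 0.612 1.511]
side 441.86171277113004 258.19691698948276 195.83490156764466 [-0.08212901  0.          0.          0.          0.        ] [[0.917, -0.399, -0.003], [-0.275, -0.626, -0.729], [0.289, 0.67, -0.684]] [-0.543  0.224  1.448]
```

View pics/top0.png

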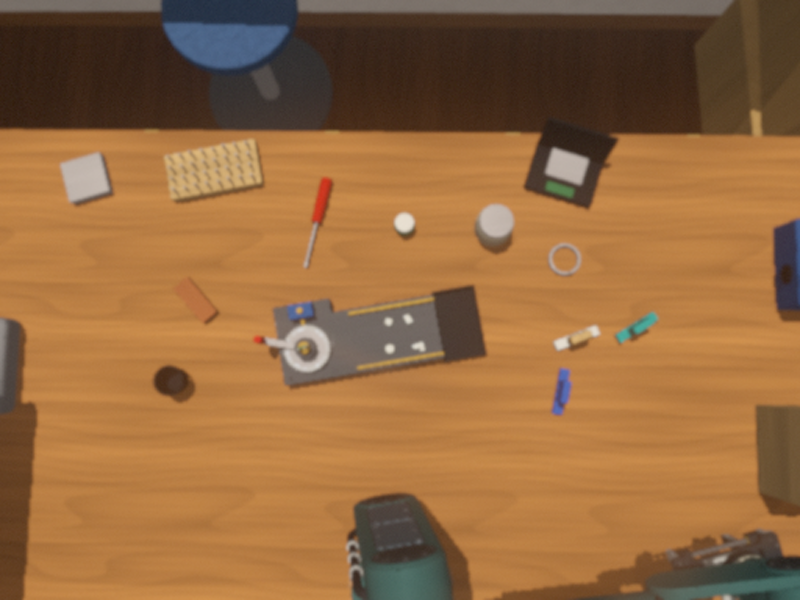

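View pics/side0.png

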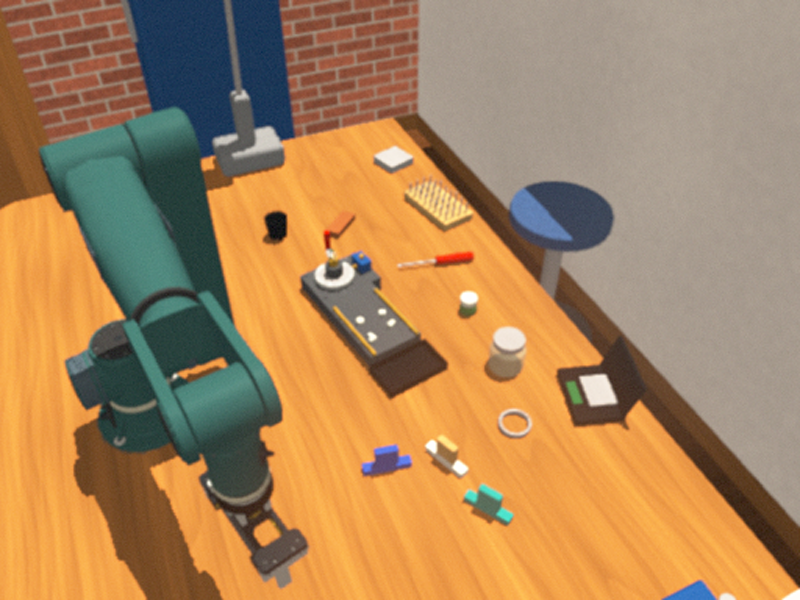

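The top view (800x600) shows the white-blade scraper with its wooden grip at (578,338), with blue and turquoise look-alikes nearby. The kerbs are yellow, the offcuts lie around (389..419, 319..349), the tray is at (460,323), the hub at (306,348) and the red post at (259,339). The side view shows the same layout.

```bash
cat > h.py <<'E'
import numpy as np, cv2
def K(s): return np.array([[s["fx"],0,s["cx"]],[0,s["fy"],s["cy"]],[0,0,1.]])
def load(f): return dict(np.load(f))
def cloud(s):
    h,w=s["z_map"].shape; u,v=np.meshgrid(np.arange(w),np.arange(h))
    p=cv2.undistortPoints(np.stack([u,v],-1).reshape(-1,1,2).astype(float),K(s),s["dist"])[:,0]
    c=np.c_[p,np.ones(len(p))]*s["z_map"].reshape(-1,1)
    return ((c-s["t"])@s["R"]).reshape(h,w,3)
def ray(s,uv):
    p=cv2.undistortPoints(np.array(uv,float).reshape(-1,1,2),K(s),np.array(s["dist"]))[:,0]
    return -s["R"].T@s["t"], np.c_[p,np.ones(len(p))]@s["R"]
def on_z(s,uv,z):
    o,d=ray(s,uv); return o+d*((z-o[2])/d[:,2])[:,None]
def proj(s,X): return cv2.projectPoints(np.array(X,float).reshape(-1,1,3),cv2.Rodrigues(s["R"])[0],s["t"],K(s),np.array(s["dist"]))[0][:,0]
def tri(ss,uvs):
    A=np.zeros((3,3));b=np.zeros(3)
    for s,uv in zip(ss,uvs):
        o,d=ray(s,[uv]);d=d[0]/np.linalg.norm(d);M=np.eye(3)-np.outer(d,d);A+=M;b+=M@o
    return np.linalg.solve(A,b)
def blobs(m,k=1,amin=6):
    n,l,st,c=cv2.connectedComponentsWithStats(m.astype(np.uint8))
    return [(np.argwhere(l==i)[:,::-1].astype(float),c[i]) for i in range(1,n) if st[i,4]>=amin]
E
python3 - <<'E'
from h import *
T,S=load("pics/top0.npz"),load("pics/side0.npz")
for nm,s in (("top",T),("side",S)):
    hsv=cv2.cvtColor(s["color"],cv2.COLOR_RGB2HSV);H,Sa,V=[hsv[...,i].astype(int) for i in range(3)]
    C=cloud(s)
    reg=(C[...,0]>.3)&(C[...,0]<.75)&(abs(C[...,1])<.5)&(C[...,2]>-.02)&(C[...,2]<.2)
    white=reg&(Sa<70)&(V>150); red=reg&((H<5)|(H>174))&(Sa>180)&(V>90)
    yel=reg&(H>17)&(H<30)&(Sa>110)&(C[...,2]>.03)
    print(nm)
    for n,m in (("white",white),("red",red),("yel",yel)):
        for p,c in blobs(m): 
            q=C[p[:,1].astype(int),p[:,0].astype(int)]
            print(n,len(p),c.round(1),np.median(q,0).round(3),q[:,2].min().round(3),q[:,2].max().round(3))
E
```

```text
top
white 132 [317.3 146.9] [ 0.739 -0.186  0.085] 0.057 0.096
white 44 [198.  158.5] [0.712 0.204 0.014] -0.005 0.024
white 24 [258.2 146.8] [0.746 0.004 0.042] 0.022 0.05
white 95 [360.2 165.5] [ 0.694 -0.338  0.01 ] -0.003 0.021
white 30 [260.6 203.7] [ 0.557 -0.008  0.049] 0.037 0.058
white 26 [248.2 205.4] [0.552 0.034 0.052] 0.035 0.06
white 615 [194.1 221.9] [0.5   0.205 0.058] -0.0 0.093
white 34 [379.9 211.4] [ 0.538 -0.4    0.016] -0.004 0.065
white 63 [359.3 219.4] [ 0.51  -0.334  0.016] -0.004 0.033
white 41 [267.8 221.2] [ 0.502 -0.032  0.049] 0.038 0.057
white 36 [249.1 222.8] [0.495 0.03  0.05 ] 0.039 0.058
yel 151 [250.4 195.5] [0.585 0.024 0.048] 0.037 0.058
yel 35 [370.9 215.7] [ 0.521 -0.359  0.063] 0.055 0.071
yel 14 [193.4 219.9] [0.5   0.201 0.107] 0.103 0.135
yel 17 [194.6 224.1] [0.488 0.199 0.106] 0.082 0.11
yel 138 [256.4 230.2] [0.472 0.004 0.049] 0.032 0.058
side
white 17 [210.7 161.7] [0.5   0.266 0.072] 0.065 0.129
white 6 [229.5 161.5] [0.571 0.235 0.073] 0.07 0.082
white 239 [214.  176.2] [0.487 0.187 0.059] 0.04 0.09
white 18 [296.7 192.6] [ 0.747 -0.002  0.044] 0.034 0.052
white 27 [244.4 199.1] [0.555 0.036 0.048] 0.041 0.058
white 30 [230.1 204.3] [0.497 0.032 0.05 ] 0.041 0.057
white 27 [250. 206.] [ 0.558 -0.005  0.051] 0.038 0.057
white 38 [237.6 215.2] [ 0.502 -0.029  0.049] 0.041 0.057
white 87 [320.7 218.8] [ 0.739 -0.189  0.086] 0.076 0.092
white 97 [328.7 270.4] [ 0.691 -0.344  0.012] 0.002 0.019
white 139 [285.7 293.8] [ 0.523 -0.38   0.014] -0.003 0.028
red 14 [209.  152.4] [0.508 0.287 0.105] 0.072 0.117
yel 33 [212.9 166.9] [0.493 0.195 0.102] 0.088 0.116
yel 103 [252.5 197.8] [0.585 0.033 0.049] 0.039 0.055
yel 111 [225.8 210.6] [0.472 0.01  0.049] 0.038 0.057
yel 59 [286.1 283. ] [ 0.526 -0.363  0.063] 0.058 0.068
```

```bash
python3 - <<'E'
from h import *
T,S=load("pics/top0.npz"),load("pics/side0.npz")
def pca(P):
    m=P.mean(0);w,v=np.linalg.eigh(np.cov((P-m).T));return m,v[:,-1]
for nm,s in (("top",T),("side",S)):
    hsv=cv2.cvtColor(s["color"],cv2.COLOR_RGB2HSV);H,Sa,V=[hsv[...,i].astype(int) for i in range(3)]
    C=cloud(s);reg=(C[...,0]>.3)&(C[...,0]<.75)&(abs(C[...,1])<.5)&(C[...,2]>-.02)&(C[...,2]<.2)
    yel=reg&(H>17)&(H<30)&(Sa>110)&(C[...,2]>.03)
    cs=[]
    for p,c in blobs(yel,amin=90):
        P=on_z(s,p,.049)[:,:2]; _,d=pca(P); d=d*np.sign(d[1]); t=P@d
        n=np.array([d[1],-d[0]]); e=np.median(P@n)*n+(t.max()+t.min())/2*d
        cs.append(e); print(nm,"kerb",e.round(4),"yaw",np.degrees(np.arctan2(-d[0],d[1])).round(2),"len",np.ptp(t).round(3))
    cs=sorted(cs,key=lambda c:c[0]); v=cs[1]-cs[0]; y=np.arctan2(v[1],v[0]); m=(cs[0]+cs[1])/2
    print("sep",np.linalg.norm(v).round(4),"yaw by centres",np.degrees(y).round(2),"rig",(m+70e-3*np.array([-np.sin(y),np.cos(y)])).round(4))
    g=reg&(H>12)&(H<30)&(Sa>60)&(C[...,2]>.053)&(C[...,1]<-.3)
    p=max(blobs(g),key=lambda b:len(b[0]))[0];P=on_z(s,p,.062)[:,:2];print("grip",len(P),P.mean(0).round(4),[float(np.round(a,4)) for a in np.degrees(pca(P)[1])])
    w=reg&(Sa<70)&(V>130)&(C[...,2]<.03)&(C[...,1]<-.3)&(C[...,0]<.6)
    p=np.concatenate([b[0] for b in blobs(w)]);P=on_z(s,p,.016)[:,:2];m,d=pca(P);d*=np.sign(d[1]);t=(P-m)@d
    print("blade mid",(m+d*(t.max()+t.min())/2).round(4),"len",np.ptp(t).round(4),"yaw",np.degrees(np.arctan2(-d[0],d[1])).round(2))
    r=((H<8)|(H>172))&(Sa>150)&(V>70)&(C[...,1]>.2)&(C[...,1]<.36)&(C[...,0]>.42)&(C[...,0]<.58)&(C[...,2]>.03)
    for p,c in blobs(r,amin=3): print("post",len(p),c.round(1),p.min(0),p.max(0),np.median(C[p[:,1].astype(int),p[:,0].astype(int)],0).round(3), on_z(s,[c],.118)[0].round(4))
print("tri grip", end=" ")
E
```

```text
top kerb [0.5835 0.0275] yaw 10.69 len 0.179
top kerb [0.4717 0.0066] yaw 10.52 len 0.177
sep 0.1137 yaw by centres 10.6 rig [0.5147 0.0859]
grip 69 [ 0.5238 -0.3626] [-19.9868, 53.6967]
blade mid [ 0.5258 -0.3955] len 0.1615 yaw 16.63
post 16 [165.2 217.1] [163. 216.] [168. 218.] [0.508 0.288 0.116] [0.5076 0.2872 0.118 ]
side kerb [0.5843 0.0326] yaw 10.37 len 0.179
side kerb [0.4722 0.0089] yaw 10.31 len 0.184
sep 0.1145 yaw by centres 11.94 rig [0.5138 0.0893]
grip 84 [ 0.5255 -0.3654] [-19.637, 53.8256]
blade mid [ 0.5221 -0.3642] len 0.0975 yaw 22.31
post 27 [209.1 152.4] [208. 148.] [210. 158.] [0.509 0.287 0.103] [0.5029 0.2646 0.118 ]
tri grip
```

```bash
python3 -m crank '[[0,[0.0411,-0.0063,0],[0,0,0]],[0,[0.0411,-0.0063,0],[0,0,0]],[0,[0.0411,-0.0063,0],[0,0,0]],[0,[0.0411,-0.0063,0],[0,0,0]],[0,[0.0411,-0.0063,0],[0,0,0]],[0,[0.0411,-0.0063,0],[0,0,0]],[0,[0.0411,-0.0063,0],[0,0,0]],[0,[0.0411,-0.0063,0],[0,0,0]]]'
python3 -m crank '[[0,[0.0411,-0.0063,0],[0,0,0]],[0,[0.0411,-0.0063,0],[0,0,0]],[0,[0,0,0],[0,0,-8]],[0,[0,0,0],[0,0,-8]],[0,[0,0,0],[0,0,-8]],[0,[0,0,0],[0,0,-8]],[0,[0,0,0],[0,0,-8]],[0,[0,0,0],[0,0,-8]]]'
python3 -m crank '[[0,[0,0,0],[0,0,-8]],[0,[0,0,0],[0,0,-8]],[0,[0,0,0],[0,0,-8]],[0,[0,0,0],[0,0,-8]],[0,[0,0,0],[0,0,-8]],[0,[0,0,0],[0,0,-8]],[0,[0,0,0],[0,0,0]]]'
python3 - <<'E'
from bench import robot, vision
from h import *
s=vision.snapshot("wrist"); np.savez("pics/w1.npz",**s); cv2.imwrite("pics/w1.png",s["color"][...,::-1])
o=robot.get_obs(); print(o["tool_pos"],o["ee_rot"],o["joint_positions"],o["wrist_force"]); print(-s["R"].T@s["t"])
print(proj(s,[[.5235,-.3635,.062],[.5235,-.3635,.0]]))
E
```

```text
time: 0.9
tool_pos: [0.4485, -0.3959, 0.2049]
ee_rot: [-3.141, 0.001, 0.263]
wrist_force: [0.4, -0.4, 0.4]
width: 0.0939
finger_force: 0.0
time: 1.7
tool_pos: [0.5232, -0.3633, 0.2046]
ee_rot: [-3.14, -0.0, 1.106]
wrist_force: [0.0, -0.9, -0.4]
width: 0.0941
finger_force: 0.0
time: 2.4
tool_pos: [0.5232, -0.3634, 0.2047]
ee_rot: [-3.141, -0.001, 1.938]
wrist_force: [-0.9, -0.4, -1.0]
width: 0.0938
finger_force: 0.0
[ 0.52324644 -0.36335939  0.20480679] [-3.14103531e+00 -9.82354877e-04  1.93552199e+00] [-6.95942043e-01  2.84093595e-01  1.14314617e+00 -6.77683626e-06
  1.71548232e+00 -1.06066895e+00] [ 0.82476602 -0.75495105 -0.35367265]
[ 0.49383276 -0.28603813  0.38490574]
[[256.11974934 181.72826066]
 [256.13636443 169.72365018]]
```

View pics/w1.png

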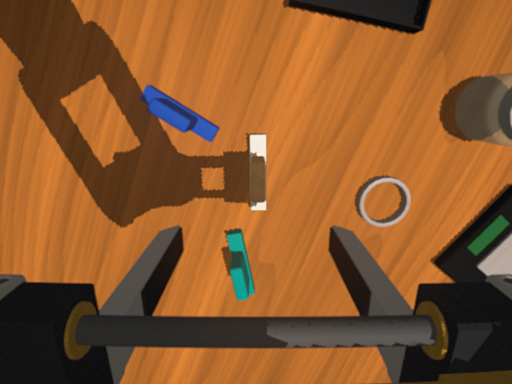

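The wrist view shows the scraper upright in the picture at (258,172), square to the fingers. The blue look-alike at (180,112) and the turquoise one at (240,265) are clear of where the fingers will go down.

```bash
python3 - <<'E'
from h import *
s=load("pics/w1.npz");T=load("pics/top0.npz")
hsv=cv2.cvtColor(s["color"],cv2.COLOR_RGB2HSV).astype(int);C=cloud(s)
w=(C[...,2]>.008)&(C[...,2]<.1); w[:, :225]=0;w[:,290:]=0;w[:110]=0;w[225:]=0
q=C[w]; print(len(q))
for lo,hi in ((.009,.024),(.054,.07)):
    a=q[(q[:,2]>lo)&(q[:,2]<hi)]; r=cv2.minAreaRect((a[:,:2]*1000).astype(np.float32)); print(np.median(a,0).round(4),r)
print("height by ray pair (grip top)",)
m=(C[...,2]>.055)&(C[...,2]<.075);m[:,:225]=0;m[:,290:]=0;m[:110]=0;m[225:]=0
c=np.argwhere(m).mean(0)[::-1]; print(c,tri([s,T],[c,proj(T,[[.5238,-.3626,.062]])[0]]))
E
```

```text
1206
[ 0.5159 -0.3368  0.0169] ((524.93603515625, -363.42071533203125), (19.23113250732422, 95.14517211914062), 21.48629379272461)
[ 0.5252 -0.3623  0.0626] ((525.6260375976562, -363.54510498046875), (15.619331359863281, 45.88992691040039), 21.46038246154785)
height by ray pair (grip top)
[257.99018003 181.48445172] [ 0.52216602 -0.35495777  0.09419943]
```

```bash
python3 -m crank '[[0,[-0.0007,0.002,0.03],[0,0,-0.6]],[0,[0,0,0.035],[0,0,0]],[0,[0,0,0.035],[0,0,0]],[0,[0,0,0.035],[0,0,0]],[0,[0,0,0.028],[0,0,0]],[0,[0,0,0.017],[0,0,0]],[0,[0,0,0],[0,0,0]],[0,[0,0,0],[0,0,0]]]'
python3 -m crank '[[1,[0,0,0],[0,0,0]],[1,[0,0,0],[0,0,0]],[1,[0,0,0],[0,0,0]],[1,[0,0,0],[0,0,0]],[1,[0,0,0],[0,0,0]],[1,[0,0,0],[0,0,0]],[1,[0,0,0],[0,0,0]],[1,[0,0,0],[0,0,0]]]'
```

```text
time: 3.25
tool_pos: [0.5255, -0.3635, 0.0256]
ee_rot: [-3.141, -0.0, 1.947]
wrist_force: [-0.2, -0.7, -0.2]
width: 0.0939
finger_force: 0.0
time: 4.05
tool_pos: [0.5255, -0.3634, 0.0254]
ee_rot: [-3.142, -0.0, 1.949]
wrist_force: [0.6, -0.1, 0.1]
width: 0.0336
finger_force: 0.0
```

```bash
python3 -m crank '[[1,[0,0,0],[0,0,0]],[1,[0,0,0],[0,0,0]],[1,[0,0,0],[0,0,0]],[1,[0,0,-0.01],[0,0,0]],[1,[0,0,-0.035],[0,0,0]],[1,[0,0,-0.05],[0,0,0]],[1,[0,0,-0.05],[0,0,0]],[1,[0,0,0],[0,0,0]]]'
python3 -m crank '[[1,[0.0385,0.0141,0],[0,0,0]],[1,[0.0385,0.0141,0],[0,0,0]],[1,[0.0385,0.0141,0],[0,0,0]],[1,[0.0385,0.0141,0],[0,0,0]],[1,[0.0385,0.0141,0],[0,0,0]],[1,[0.0385,0.0141,0],[0,0,0]],[1,[0,0,0],[0,0,5.5]],[1,[0,0,0],[0,0,5.6]]]'
python3 -m crank '[[1,[0,0,0],[0,0,0]]]'
python3 - <<'E'
from bench import robot, vision
from h import *
s=vision.snapshot("wrist"); np.savez("pics/w2.npz",**s); cv2.imwrite("pics/w2.png",s["color"][...,::-1])
E
```

```text
time: 4.85
tool_pos: [0.5289, -0.3662, 0.1817]
ee_rot: [3.133, 0.016, 1.949]
wrist_force: [0.4, 0.1, -0.2]
width: 0.0154
finger_force: 30.0
time: 5.65
tool_pos: [0.5184, -0.1158, 0.1702]
ee_rot: [-3.141, -0.0, 1.754]
wrist_force: [1.0, -0.2, -1.3]
width: 0.0158
finger_force: 30.0
time: 5.75
tool_pos: [0.5185, -0.1169, 0.1701]
ee_rot: [-3.141, -0.0, 1.756]
wrist_force: [0.4, 0.1, -2.6]
width: 0.0159
finger_force: 30.0
```

View pics/w2.png

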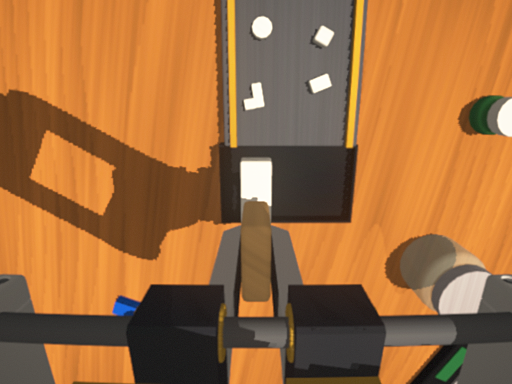

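The wrist view shows the channel with kerbs at columns 233 and 355, and the open plate end at row 146. The offcuts are at (262,27), (323,36), (320,83) and (255,97). The blade now lies along the channel, so it needs a quarter turn before sweeping.

```bash
python3 - <<'E'
from h import *
s=load("pics/w2.npz")
hsv=cv2.cvtColor(s["color"],cv2.COLOR_RGB2HSV).astype(int);H,Sa,V=hsv[...,0],hsv[...,1],hsv[...,2];C=cloud(s)
y=(H>17)&(H<30)&(Sa>110)&(C[...,2]>.035)&(C[...,2]<.065); y[170:]=0
L=[]
for p,c in blobs(y,amin=150):
    P=on_z(s,p,.050)[:,:2]; v=cv2.fitLine(P.astype(np.float32),cv2.DIST_HUBER,0,1e-4,1e-4).ravel(); d=v[:2]*np.sign(v[1]); t=(P-v[2:])@d
    L.append((v[2:],d,v[2:]+d*t.min())); print("kerb",len(p),v[2:].round(4),"yaw",np.degrees(np.arctan2(-d[0],d[1])).round(2),"open end",(v[2:]+d*t.min()).round(4),"zmed",np.median(C[p[:,1].astype(int),p[:,0].astype(int),2]).round(4))
L.sort(key=lambda l:l[0][0]); d=(L[0][1]+L[1][1]);d/=np.linalg.norm(d);n=np.array([d[1],-d[0]])
off=(L[0][0]@n+L[1][0]@n)/2; print("sep",(L[1][0]-L[0][0])@n)
e=np.mean([l[2]@d for l in L]); rig=off*n+(e+.160)*d; yaw=np.arctan2(-d[0],d[1]); print("rig",rig.round(4),np.degrees(yaw).round(2))
w=(Sa<70)&(V>140)&(C[...,2]>.035); w[130:]=0
for p,c in blobs(w,amin=20):
    P=on_z(s,p,.052)[:,:2]-rig; print("offcut",c.round(0),"rig x",(P@n).min().round(4),(P@n).max().round(4),"y",(P@d).min().round(4),(P@d).max().round(4))
pl=(V<90)&(C[...,2]>.03)&(C[...,2]<.055); pl[140:]=0; print("plate z",np.median(C[...,2][pl]).round(4))
# held scraper underside from grip top
g=C[(C[...,2]>.1)&(H>8)&(H<28)&(Sa>60)]; print(len(g))
E
```

```text
kerb 1043 [ 0.4764 -0.0127] yaw 10.67 open end [ 0.4891 -0.08  ] zmed 0.0507
kerb 1211 [0.5877 0.0087] yaw 10.68 open end [ 0.6005 -0.059 ] zmed 0.0505
sep 0.113369316
rig [0.5152 0.0877] 10.67
offcut [262.  27.] rig x -0.0377 -0.0199 y -0.0628 -0.0447
offcut [324.  35.] rig x 0.0179 0.0356 y -0.0693 -0.0518
offcut [320.  83.] rig x 0.0148 0.0356 y -0.1102 -0.0924
offcut [255.  97.] rig x -0.0464 -0.0267 y -0.1257 -0.1005
offcut [505. 116.] rig x 0.2021 0.2199 y -0.1415 -0.1116
plate z 0.0429
7686
```

```bash
python3 -m crank '[[1,[0,0,0],[0,0,8]],[1,[0,0,0],[0,0,8]],[1,[0,0,0],[0,0,8]],[1,[0,0,0],[0,0,8]],[1,[0,0,0],[0,0,8]],[1,[0,0,0],[0,0,8]],[1,[0,0,0],[0,0,8]],[1,[0,0,0],[0,0,8]]]'
python3 -m crank '[[1,[0,0,0],[0,0,8]],[1,[0,0,0],[0,0,8]],[1,[0,0,0],[0,0,8]],[1,[0,0,0],[0,0,2]],[1,[0.0058,-0.032,0],[0,0,0]],[1,[0.0058,-0.032,0],[0,0,0]],[1,[0.0058,-0.032,0],[0,0,0]],[1,[0.0058,-0.032,0],[0,0,0]]]'
python3 -m crank '[[1,[0.0058,-0.032,0],[0,0,0]],[1,[0.0058,-0.032,0],[0,0,0]],[1,[0,0,0.035],[0,0,0]],[1,[0,0,0.03],[0,0,0]],[1,[0,0,0.02],[0,0,0]],[1,[0,0,0],[0,0,0]],[1,[0,0,0],[0,0,0]]]'
python3 - <<'E'
from bench import robot, vision
from h import *
o=robot.get_obs(); p=o["tool_pos"]; rig=np.array([.5152,.0877]);a=np.radians(10.67);n=np.array([np.cos(a),np.sin(a)]);d=np.array([-n[1],n[0]])
print("TCP rig",(p[:2]-rig)@n,(p[:2]-rig)@d,p[2],np.degrees(o["ee_rot"]))
s=vision.snapshot("wrist"); np.savez("pics/w3.npz",**s); cv2.imwrite("pics/w3.png",s["color"][...,::-1])
E
```

```text
time: 6.6
tool_pos: [0.5186, -0.118, 0.1701]
ee_rot: [-3.141, 0.0, 0.634]
wrist_force: [0.5, 0.2, -2.5]
width: 0.0155
finger_force: 30.0
time: 7.4
tool_pos: [0.518, 0.0132, 0.1702]
ee_rot: [-3.141, 0.0, 0.185]
wrist_force: [-0.2, 0.0, -1.4]
width: 0.016
finger_force: 30.0
time: 8.1
tool_pos: [0.518, 0.0772, 0.0856]
ee_rot: [-3.142, 0.001, 0.185]
wrist_force: [0.3, -0.1, -1.4]
width: 0.0158
finger_force: 30.0
TCP rig 0.0007900947289365316 -0.010790271720318314 0.08556471774768512 [-1.79999731e+02  3.03891113e-02  1.05786951e+01]
```

View pics/w3.png

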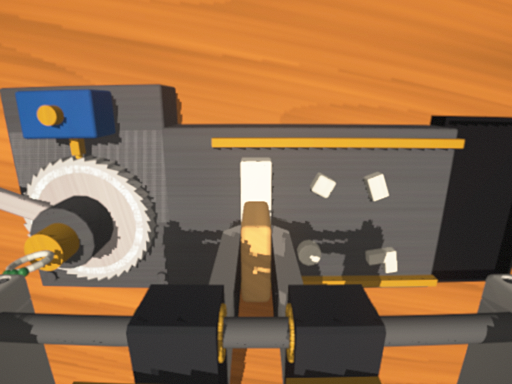

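The wrist view has the blade at column 256 standing across the channel. The four offcuts lie between it and the tray, at (322,186), (376,186), (309,252) and (385,258).

```bash
python3 -m crank '[[1,[-0.001,0,0.01],[0,0,0]],[1,[0,0,0.004],[0,0,0]],[1,[0,0,0.003],[0,0,0]],[1,[0,0,0],[0,0,0]],[1,[0,0,0],[0,0,0]]]'
python3 -m crank '[[1,[0,0.01,0],[0,0,0]],[1,[0,0.01,0],[0,0,0]],[1,[0,0.01,0],[0,0,0]],[1,[0,0.01,0],[0,0,0]],[1,[0,0.01,0],[0,0,0]]]'
```

```text
time: 8.65
tool_pos: [0.517, 0.0774, 0.0685]
ee_rot: [3.142, -0.0, 0.184]
wrist_force: [0.4, 0.1, -1.6]
width: 0.0161
finger_force: 30.0
time: 9.15
tool_pos: [0.5263, 0.0271, 0.0685]
ee_rot: [3.141, -0.0, 0.184]
wrist_force: [0.1, 0.5, -1.4]
width: 0.0158
finger_force: 30.0
```

```bash
python3 -m crank '[[1,[0,0.01,0],[0,0,0]],[1,[0,0.01,0],[0,0,0]],[1,[0,0.01,0],[0,0,0]],[1,[0,0.01,0],[0,0,0]],[1,[0,0.01,0],[0,0,0]],[1,[0,0.01,0],[0,0,0]]]'
python3 -m crank '[[1,[0,0.007,0],[0,0,0]],[1,[0,0.007,0],[0,0,0]],[1,[0,0.007,0],[0,0,0]],[1,[0,0.007,0],[0,0,0]],[1,[0,0.007,0],[0,0,0]],[1,[0,0.007,0],[0,0,0]],[1,[0,0.002,0],[0,0,0]],[1,[0,0,0],[0,0,0]]]'
python3 -m crank '[[1,[0,0,0],[0,0,0]],[1,[0,0,-0.02],[0,0,0]],[1,[0,0,-0.04],[0,0,0]],[1,[0,-0.05,-0.03],[0,0,0]],[1,[0,-0.05,0],[0,0,0]],[1,[0,-0.05,0],[0,0,0]],[1,[0,0,0],[0,0,0]]]'
python3 - <<'E'
from bench import robot, vision
from h import *
for n in ("wrist","top"):
    s=vision.snapshot(n); np.savez(f"pics/{n}4.npz",**s)
    if n=="wrist": a=s["color"]
    else: b=cv2.resize(s["color"][170:260,150:400],(512,184))
cv2.imwrite("pics/c4.png",np.vstack([a,b])[...,::-1])
E
```

```text
time: 9.75
tool_pos: [0.5372, -0.0316, 0.0684]
ee_rot: [3.141, 0.0, 0.184]
wrist_force: [0.1, -0.0, -1.5]
width: 0.0158
finger_force: 30.0
time: 10.55
tool_pos: [0.5452, -0.0743, 0.0684]
ee_rot: [-3.142, 0.0, 0.184]
wrist_force: [-0.6, 0.4, -2.2]
width: 0.0159
finger_force: 30.0
time: 11.25
tool_pos: [0.5176, 0.0724, 0.1548]
ee_rot: [-3.138, -0.001, 0.192]
wrist_force: [-0.4, -0.6, -1.8]
width: 0.0159
finger_force: 30.0
```

View pics/c4.png

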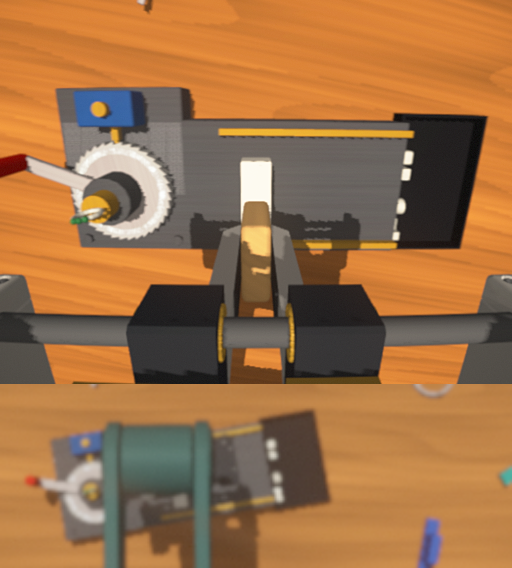

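The four offcuts now show at column ~405, rows 158..236, along the plate edge. I'll check from their height that they lie in the tray.

```bash
python3 - <<'E'
from h import *
rig=np.array([.5152,.0877]);a=np.radians(10.67);n=np.array([np.cos(a),np.sin(a)]);d=np.array([-n[1],n[0]])
for f in ("wrist4","top4"):
    s=load(f"pics/{f}.npz");C=cloud(s);hsv=cv2.cvtColor(s["color"],cv2.COLOR_RGB2HSV).astype(int)
    q=C[...,:2]-rig; X,Y=q@n,q@d
    w=(hsv[...,1]<70)&(hsv[...,2]>140)&(abs(X)<.075)&(Y<-.13)&(Y>-.26)&(C[...,2]<.08)
    for p,c in blobs(w,amin=3):
        i=p[:,1].astype(int),p[:,0].astype(int); print(f,len(p),c.round(0),"x",X[i].min().round(3),X[i].max().round(3),"y",Y[i].min().round(3),Y[i].max().round(3),"z",np.percentile(C[...,2][i],[10,50,90]).round(4))
E
```

```text
wrist4 127 [408. 157.] x 0.02 0.039 y -0.189 -0.16 z [0.0071 0.0207 0.0216]
wrist4 114 [405. 174.] x 0.002 0.019 y -0.189 -0.169 z [0.0071 0.0246 0.0258]
wrist4 123 [400. 206.] x -0.037 -0.016 y -0.189 -0.16 z [0.0072 0.0233 0.0253]
wrist4 28 [395. 224.] x -0.057 -0.033 y -0.18 -0.16 z [0.0066 0.0079 0.0432]
wrist4 63 [395. 236.] x -0.071 -0.047 y -0.186 -0.159 z [0.0071 0.0244 0.0259]
top4 39 [282. 201.] x 0.006 0.038 y -0.181 -0.167 z [0.0065 0.0185 0.0267]
top4 18 [285. 215.] x -0.034 -0.018 y -0.178 -0.168 z [0.0134 0.0211 0.0272]
top4 32 [285. 223.] x -0.064 -0.04 y -0.178 -0.163 z [0.0054 0.0156 0.0246]
```

```bash
python3 - <<'E'
from h import *
s=load("pics/wrist4.npz"); i=s["color"][100:260,350:500]; z=(np.clip(cloud(s)[100:260,350:500,2],0,.06)/.06*255).astype(np.uint8)
a=cv2.resize(i[...,::-1],None,fx=2.6,fy=2.6,interpolation=2);b=cv2.resize(cv2.applyColorMap(z,cv2.COLORMAP_JET),None,fx=2.6,fy=2.6,interpolation=0)
cv2.imwrite("pics/c5.png",np.hstack([a,b]))
E
```

```text
(no output)
```

View pics/c5.png

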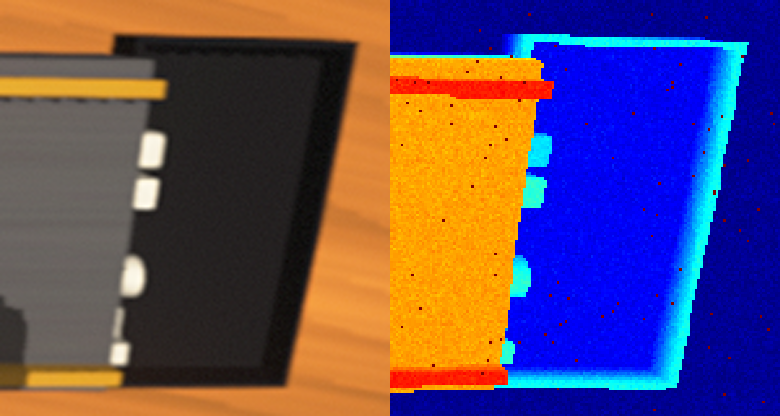

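All four offcuts lie on the tray floor: they show cyan, 20-25 mm up, well below the orange plate. Next I set the scraper down in the clear area on the robot side of the rig.

```bash
python3 -m crank '[[1,[-0.0374,0.0111,0],[0,0,0]],[1,[-0.0374,0.0111,0],[0,0,0]],[1,[-0.0374,0.0111,0],[0,0,0]],[1,[-0.0374,0.0111,0],[0,0,0]],[1,[0,0,0],[0,0,0]],[1,[0,0,0.04],[0,0,0]],[1,[0,0,0.04],[0,0,0]],[1,[0,0,0.025],[0,0,0]]]'
python3 -m crank '[[1,[0,0,0.01],[0,0,0]],[1,[0,0,0.005],[0,0,0]],[1,[0,0,0],[0,0,0]],[1,[0,0,0],[0,0,0]]]'
```

```text
time: 12.15
tool_pos: [0.3791, -0.0052, 0.0466]
ee_rot: [-3.141, 0.002, 0.182]
wrist_force: [0.4, -0.1, -2.4]
width: 0.0157
finger_force: 30.0
time: 12.55
tool_pos: [0.3816, -0.005, 0.0357]
ee_rot: [3.14, -0.003, 0.184]
wrist_force: [-0.2, 0.9, -0.6]
width: 0.0159
finger_force: 30.0
```

```bash
python3 -m crank '[[1,[0,0,0.006],[0,0,0]],[1,[0,0,0.003],[0,0,0]],[1,[0,0,0],[0,0,0]],[1,[0,0,0],[0,0,0]]]'
python3 -m crank '[[1,[0,0,0.001],[0,0,0]],[1,[0,0,0],[0,0,0]]]'
```

```text
time: 12.95
tool_pos: [0.3802, -0.0046, 0.0253]
ee_rot: [3.141, -0.0, 0.184]
wrist_force: [0.1, -0.3, -1.2]
width: 0.0161
finger_force: 30.0
time: 13.15
tool_pos: [0.3802, -0.0046, 0.0253]
ee_rot: [3.141, -0.0, 0.184]
wrist_force: [-2.7, 1.4, 5.1]
width: 0.0161
finger_force: 30.0
```

```bash
python3 -m crank '[[0,[0,0,0],[0,0,0]],[0,[0,0,0],[0,0,0]],[0,[0,0,0],[0,0,0]],[0,[0,0,0],[0,0,0]],[0,[0,0,0],[0,0,0]],[0,[0,0,0],[0,0,0]],[0,[0,0,0],[0,0,0]],[0,[0,0,0],[0,0,0]]]'
python3 -m crank '[[0,[0,0,-0.02],[0,0,0]],[0,[0,0,-0.04],[0,0,0]],[0,[0,0,-0.045],[0,0,0]],[0,[0,0,-0.045],[0,0,0]],[0,[0,0,-0.035],[0,0,0]],[0,[0.0257,-0.0379,0],[0,0,0]],[0,[0.0257,-0.0379,0],[0,0,0]],[0,[0.0257,-0.0379,0],[0,0,0]]]'
python3 -m crank '[[0,[0.0257,-0.0379,0],[0,0,0]],[0,[0.0257,-0.0379,0],[0,0,0]],[0,[0.0257,-0.0379,0],[0,0,0]],[0,[0.0257,-0.0379,0],[0,0,0]],[0,[0,0,0],[0,0,-7.8]],[0,[0,0,0],[0,0,-7.8]],[0,[0,0,0],[0,0,-7.8]],[0,[0,0,0],[0,0,-7.8]]]'
python3 -m crank '[[0,[0,0,0],[0,0,-7.8]],[0,[0,0,0],[0,0,-7.8]],[0,[0,0,0],[0,0,-7.8]],[0,[0,0,0],[0,0,-7.8]],[0,[0,0,0],[0,0,-7.8]],[0,[0,0,0],[0,0,0]]]'
python3 - <<'E'
from bench import robot, vision
from h import *
s=vision.snapshot("wrist"); np.savez("pics/w6.npz",**s); t=vision.snapshot("side"); np.savez("pics/s6.npz",**t)
cv2.imwrite("pics/w6.png",np.hstack([s["color"],t["color"][130:330,130:418].repeat(1,0)[:384]] if 0 else [s["color"],cv2.copyMakeBorder(t["color"][130:330,130:418],0,184,0,0,0)])[...,::-1])
o=robot.get_obs(); print(o["tool_pos"],o["ee_rot"]); print(proj(s,[[.5088,.2915,.118]]))
E
```

```text
time: 13.95
tool_pos: [0.38, -0.0046, 0.0242]
ee_rot: [3.142, 0.0, 0.184]
wrist_force: [-1.3, -0.9, -0.3]
width: 0.0762
finger_force: 0.0
time: 14.75
tool_pos: [0.4358, 0.1225, 0.2099]
ee_rot: [3.141, -0.002, 0.183]
wrist_force: [1.2, -1.2, -0.0]
width: 0.0941
finger_force: 0.0
time: 15.55
tool_pos: [0.5083, 0.2894, 0.2087]
ee_rot: [-3.141, 0.001, 0.735]
wrist_force: [-0.3, 0.5, -0.2]
width: 0.0939
finger_force: 0.0
time: 16.15
tool_pos: [0.5083, 0.2892, 0.2089]
ee_rot: [-3.141, 0.0, 1.409]
wrist_force: [-0.2, -0.5, -0.2]
width: 0.0942
finger_force: 0.0
[0.50829521 0.28916334 0.20895517] [-3.14135258e+00  2.62753523e-04  1.40664372e+00]
[[255.37451763 192.83897512]]
```

View pics/w6.png

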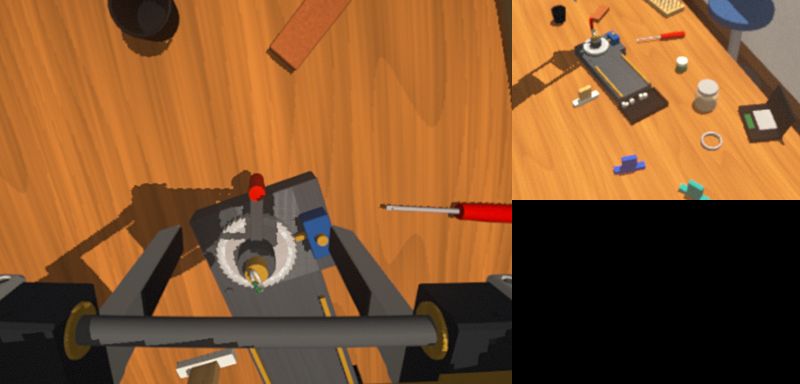

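The post top is at (257,193), within 2 px of the prediction. The inset shows the scraper standing free beside the rig. Now I measure the post accurately.

```bash
python3 - <<'E'
from h import *
s=load("pics/w6.npz");S=load("pics/s6.npz");T=load("pics/top0.npz");C=cloud(s);hsv=cv2.cvtColor(s["color"],cv2.COLOR_RGB2HSV).astype(int)
red=((hsv[...,0]<6)|(hsv[...,0]>174))&(hsv[...,1]>180); red[:150]=0;red[230:]=0;red[:,:230]=0;red[:,290:]=0
top=red&(C[...,2]>.112)
p=np.argwhere(top)[:,::-1].astype(float); print(len(p),"zmed",np.median(C[top][:,2]))
c,r=cv2.minEnclosingCircle(p.astype(np.float32)); print(c,r)
P=on_z(s,[c,p.mean(0)],.118)[:,:2]; print(P)
ax=np.array([.4939,.2007])
for q in P: v=q-ax; print("r",np.linalg.norm(v),"lever",np.degrees(np.arctan2(v[1],v[0]))-10.67-60)
h2=cv2.cvtColor(S["color"],cv2.COLOR_RGB2HSV).astype(int)
m=((h2[...,0]<6)|(h2[...,0]>174))&(h2[...,1]>160);m[:140]=0;m[170:]=0;m[:,:200]=0;m[:,216:]=0
q=np.argwhere(m)[:,::-1]; print("side px",q.min(0),q.max(0)); k=q[q[:,1]<=q[:,1].min()+1].mean(0); print("tri",tri([s,S],[c,k]))
E
```

```text
224 zmed 0.11869887192850812
(256.0, 192.0) 8.602425575256348
[[0.50950194 0.29220596]
 [0.50960177 0.29197149]]
r 0.0928265132478865 lever 9.654008495169634
r 0.09261225494225962 lever 9.568744107909694
side px [208 148] [210 158]
tri [0.51028689 0.29138271 0.11597216]
```

```bash
python3 -m crank '[[0,[0.0025,0.0005,0],[0,0,0]],[0,[0,0,0.035],[0,0,0]],[0,[0,0,0.035],[0,0,0]],[0,[0,0,0.03],[0,0,0]],[0,[0,0,0.021],[0,0,0]],[0,[0,0,0.012],[0,0,0]],[0,[0,0,0],[0,0,0]],[0.6,[0,0,0],[0,0,0]]]'
python3 -m crank '[[1,[0,0,0],[0,0,0]],[1,[0,0,0],[0,0,0]],[1,[0,0,0],[0,0,0]],[1,[0,0,0],[0,0,0]],[1,[0,0,0],[0,0,0]],[1,[0,0,0],[0,0,0]],[1,[0,0,0],[0,0,0]],[1,[0,0,0],[0,0,0]]]'
python3 -m crank '[[1,[0,0,0],[0,0,0]],[1,[0,0,0],[0,0,0]],[1,[0,0,0],[0,0,0]],[1,[0,0,0],[0,0,0]]]'
```

```text
time: 17.05
tool_pos: [0.5098, 0.2919, 0.0772]
ee_rot: [3.14, -0.001, 1.409]
wrist_force: [0.2, -0.0, 0.7]
width: 0.0891
finger_force: 0.0
time: 17.85
tool_pos: [0.5091, 0.2915, 0.0761]
ee_rot: [-3.141, 0.0, 1.409]
wrist_force: [-0.1, -0.2, -0.8]
width: 0.0255
finger_force: 0.0
time: 18.25
tool_pos: [0.5093, 0.2915, 0.0761]
ee_rot: [3.141, 0.0, 1.409]
wrist_force: [-0.3, -0.0, -0.6]
width: 0.0155
finger_force: 30.0
```

```bash
R='time|tool_pos|force'
python3 -m crank '[[1,[-0.00006,-0.0032,0],[0,0,-2]],[1,[0,0,0],[0,0,0]]]' | grep -E $R
python3 -m crank '[[1,[-0.00006,-0.0032,0],[0,0,-2]],[1,[0,0,0],[0,0,0]]]' | grep -E $R
python3 -m crank '[[1,[-0.00006,-0.0032,0],[0,0,-2]],[1,[0,0,0],[0,0,0]]]' | grep -E $R
python3 -m crank '[[1,[-0.00006,-0.0032,0],[0,0,-2]],[1,[0,0,0],[0,0,0]]]' | grep -E $R
python3 -m crank '[[1,[-0.00006,-0.0032,0],[0,0,-2]],[1,[0,0,0],[0,0,0]]]' | grep -E $R
```

```text
time: 18.45
tool_pos: [0.5068, 0.2919, 0.0762]
wrist_force: [2.8, 0.7, -2.6]
finger_force: 30.0
time: 18.65
tool_pos: [0.5035, 0.2922, 0.0761]
wrist_force: [2.8, -0.2, -1.8]
finger_force: 30.0
time: 18.85
tool_pos: [0.5001, 0.2925, 0.0761]
wrist_force: [3.4, 1.1, -2.5]
finger_force: 30.0
time: 19.05
tool_pos: [0.4961, 0.2927, 0.0761]
wrist_force: [0.6, 0.2, -0.9]
finger_force: 30.0
time: 19.25
tool_pos: [0.4931, 0.2927, 0.0761]
wrist_force: [2.6, -0.1, -2.0]
finger_force: 30.0
```

Click 1 was felt at about 8° (the force fell from 3.4 to 0.6 N). On to the next two.

```bash
R='tool_pos|wrist_force'
for i in 1; do :; done
python3 -m crank '[[1,[-0.00006,-0.0032,0],[0,0,-2]],[1,[0,0,0],[0,0,0]]]' | grep -E $R
python3 -m crank '[[1,[-0.00006,-0.0032,0],[0,0,-2]],[1,[0,0,0],[0,0,0]]]' | grep -E $R
python3 -m crank '[[1,[-0.00006,-0.0032,0],[0,0,-2]],[1,[0,0,0],[0,0,0]]]' | grep -E $R
python3 -m crank '[[1,[-0.00006,-0.0032,0],[0,0,-2]],[1,[0,0,0],[0,0,0]]]' | grep -E $R
python3 -m crank '[[1,[-0.00006,-0.0032,0],[0,0,-2]],[1,[0,0,0],[0,0,0]]]' | grep -E $R
echo; python3 -m crank '[[1,[-0.00006,-0.0032,0],[0,0,-2]],[1,[0,0,0],[0,0,0]]]' | grep -E $R
python3 -m crank '[[1,[-0.00006,-0.0032,0],[0,0,-2]],[1,[0,0,0],[0,0,0]]]' | grep -E $R
python3 -m crank '[[1,[-0.00006,-0.0032,0],[0,0,-2]],[1,[0,0,0],[0,0,0]]]' | grep -E $R
python3 -m crank '[[1,[-0.00006,-0.0032,0],[0,0,-2]],[1,[0,0,0],[0,0,0]]]' | grep -E $R
```

```text
tool_pos: [0.4901, 0.2926, 0.0761]
wrist_force: [3.2, -0.3, -2.6]
tool_pos: [0.4874, 0.2924, 0.0762]
wrist_force: [3.3, 0.2, -3.4]
tool_pos: [0.4844, 0.2921, 0.0762]
wrist_force: [4.5, 0.0, -2.5]
tool_pos: [0.4798, 0.2915, 0.0761]
wrist_force: [-0.2, 0.1, -0.0]
tool_pos: [0.4772, 0.2911, 0.0761]
wrist_force: [2.4, 0.7, -2.0]

tool_pos: [0.4742, 0.2904, 0.0761]
wrist_force: [3.7, 0.5, -2.6]
tool_pos: [0.4715, 0.2898, 0.0761]
wrist_force: [4.9, 0.3, -2.9]
tool_pos: [0.4686, 0.289, 0.0762]
wrist_force: [5.7, 0.5, -4.2]
tool_pos: [0.4644, 0.2877, 0.0761]
wrist_force: [1.2, -0.5, -0.9]
```

Clicks 2 and 3 were felt at about 18° and 28°. Now the fourth.

```bash
R='tool_pos|wrist_force'
python3 -m crank '[[1,[-0.00006,-0.0032,0],[0,0,-2]],[1,[0,0,0],[0,0,0]]]' | grep -E $R
python3 -m crank '[[1,[-0.00006,-0.0032,0],[0,0,-2]],[1,[0,0,0],[0,0,0]]]' | grep -E $R
python3 -m crank '[[1,[-0.00006,-0.0032,0],[0,0,-2]],[1,[0,0,0],[0,0,0]]]' | grep -E $R
python3 -m crank '[[1,[-0.00006,-0.0032,0],[0,0,-2]],[1,[0,0,0],[0,0,0]]]' | grep -E $R
python3 -m crank '[[1,[-0.00006,-0.0032,0],[0,0,-2]],[1,[0,0,0],[0,0,0]]]' | grep -E $R
```

```text
tool_pos: [0.4618, 0.2867, 0.0761]
wrist_force: [2.2, -0.4, -2.7]
tool_pos: [0.459, 0.2856, 0.0761]
wrist_force: [3.9, 0.6, -3.5]
tool_pos: [0.4564, 0.2844, 0.0761]
wrist_force: [3.9, 1.1, -3.2]
tool_pos: [0.4538, 0.2832, 0.0762]
wrist_force: [6.3, 1.6, -4.1]
tool_pos: [0.4498, 0.2812, 0.0761]
wrist_force: [0.4, -1.0, -0.8]
```

The fourth click is through. I advance the last ~2° into the notch and check.

```bash
python3 -m crank '[[1,[-0.00005,-0.0027,0],[0,0,-1.7]],[1,[0,0,0],[0,0,0]],[1,[0,0,0],[0,0,0]]]'
python3 - <<'E'
from bench import robot, vision
from h import *
o=robot.get_obs();v=o["tool_pos"][:2]-np.array([.4939,.2007]);print("r",np.linalg.norm(v),"lever",np.degrees(np.arctan2(v[1],v[0]))-70.67,o["time"])
t=vision.snapshot("side"); s=vision.snapshot("wrist"); np.savez("pics/w7.npz",**s)
a=cv2.resize(t["color"][120:320,150:350],(384,384)); cv2.imwrite("pics/f.png",np.hstack([cv2.resize(s["color"],(416,384)),a])[...,::-1])
E
```

```text
time: 22.35
tool_pos: [0.4476, 0.2798, 0.0761]
ee_rot: [-3.14, -0.0, 2.101]
wrist_force: [2.0, -0.8, -1.8]
width: 0.0157
finger_force: 30.0
r 0.09167975793952222 lever 49.674098276883484 22.35
```

View pics/f.png

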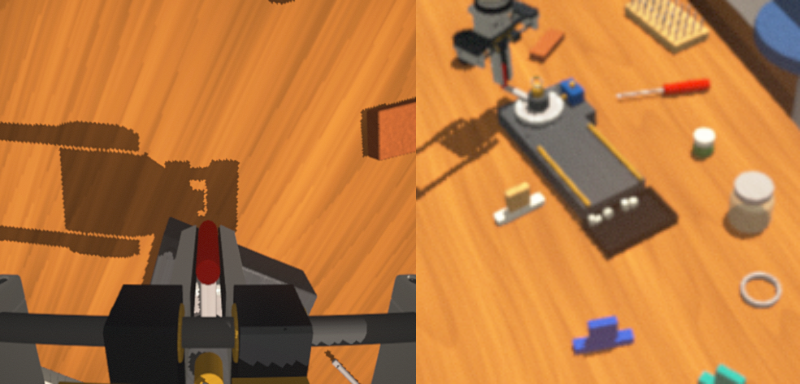

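The post is between the fingers at (207,260) and the lever is 40° on from its start. The scraper stands on the bench and the offcuts are in the tray.

```bash
python3 -c "
from bench import robot
print(robot.close_job())"
```

```text
the job is handed in; nothing more can be done
None
```

I handed the job in at about 22 s: all four offcuts are in the tray, the scraper is standing on the bench, and the lever is held by its post in the fourth notch, four clicks (40°) on from where it rested.

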